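# Load the drying turntable in order

### The arm

A 6-joint arm with a two-finger parallel gripper is mounted at the origin on the work surface. World frame = base frame: x ahead of the robot, y to its left, z up, the work surface at z = 0. Lengths are in m, angles in rad, forces in N, time in s.
With the tool pointing down it reaches from about 0.35 to 1 m from the base axis. Payload 7.1 kg.
Tool frame: the origin (TCP) lies between the finger pads; the fingertips stand 22 mm ahead of it and the grasp point (between the pads) lies 3 mm ahead of it; z points along the fingers, y is the line along which they close (so a half turn about z gives the same grasp; the last joint's range is limited). The gripper opens to 85 mm and grips with 20 to 120 N. Pads are 22 mm wide; open, the fingers measure 114 mm over their backs; the gripper's body (76 mm by 85 mm) begins 54 mm behind the grasp point. The pads swing forward as they close: fully open they stand 13 mm farther back than shut.
Start: joints at [-1.226, 0.423, 1.63, -0, 1.089, -0.019], TCP at [0.222, -0.584, 0.253] pointing down, gripper open.
Joint ranges: [-3, 3], [-0.9, 2.11], [0.09, 2.58], [-1.31, 4.45], [0.11, 2.69], [-2.54, 2.54]. Speed limits (rad/s): [2.39, 2.39, 3.01, 3.14, 3.14, 3.14].

### API

Orientations are given as a rotation vector (axis times angle).
In Python, from rig import manip gives the robot as it stands. The module is installed in compiled form; this text tells all that it offers. Calls block until the motion is done:
- manip.move_to(position, orientation): joint-space move of the TCP to a pose.
- manip.servo_line(position, orientation=None, rate=0.15): straight line of the TCP; orientation=None keeps the orientation; rate is the mean speed in m/s.
- manip.set_joints(angles): joint-space move.
- manip.command_gripper(opening, f_grip=None): finger opening in m; f_grip is the grip in N (None keeps the last); returns when the fingers have stopped.
- manip.hold(seconds).
- manip.solve_ik(position, orientation): joint angles nearest the present ones, or None.
- manip.camera(name): name is "scene" or "top" or "wrist"; returns a dict with "image" (384x512x3 uint8, red, green, blue), "fx", "fy", "cx", "cy" (pixels), "k1" (the pictures are not rectified: a ray, as slopes to the right and down, at radius r is drawn at 1 + k1 r^2 times it, then the intrinsics apply), "cam_to_world" (4x4, takes a point from camera to world coordinates); the wrist camera has in their place "mount" (4x4, takes a point from camera to tool coordinates, whose origin is the TCP and whose axes are the flange's). Camera axes: x right, y down, z forward; pixel columns grow to the right and rows downward; lengths in m; the calibration is good to about 2 mm. A picture is of the moment at which its call begins: read the wrist's pose just before it. There is no depth.
A pose or a line that the arm cannot do raises manip.IKError and nothing moves.
- manip.sign_off(): hands the job in; it is judged then, once.
Readings, each from a call of its own:
- manip.get_time(): time.
- manip.get_joint_positions(): joint angles.
- manip.get_joint_vel(): joint speeds.
- manip.get_tau(): joint torques, N m.
- manip.get_position(): TCP position.
- manip.get_ee_rot(): TCP orientation.
- manip.get_contact_force(): force on the tool from outside, world axes, zero at the start.
- manip.get_torque(): the same for the moment, N m.
- manip.get_width(): finger opening in m.
- manip.get_grip_force(): force on a finger pad.
Only numpy, scipy, OpenCV 4.12 (cv2) and the standard library are available. Lean on these libraries where they do the work, as an engineer would, in place of code of your own. Each camera call takes 0.05 s, during which the arm holds its last target. There are 200 camera calls.

### The job

Load the three miniatures from the deck into the drying turntable in numbered order: first the knight into the pocket marked with one black dot, then the dragon into the two-dot pocket, then the tower into the three-dot pocket. The hand wheel on top turns the turntable and clicks it round to bring each pocket to the gate; slide each miniature through the gate right home into its pocket, close to the central drum. Keep them upright and never lift them, and leave the bottle, jar and water cup alone.

Things in the scene. Friction and masses are not known exactly. Their poses are not given: they have to be found in the camera images.
- station: Fixed wooden deck and turntable frame. Origin on the turntable's axis at desk height, z up; the deck lies on the -y side, miniatures go along +y into the turntable. Deck top z = 22 mm, x -135 to 135, y -362 to -152 mm. Along its turntable edge two fences (8 mm thick at y = -156, 14 mm high above the deck, |x| 55 to 133 mm) leave a gate 110 mm wide at x = 0.
- gate (a point): Middle of the gate: the deck's edge next to the turntable, at the deck's top; axes as station.
- turntable (a joint): Turntable angle, rad, growing anticlockwise seen from above, from -1.2 to 2.25 between stops. 0: one-dot pocket faces the gate; +1.047 (60 degrees): two-dot pocket; +2.094: three-dot pocket. A spring detent draws it to every multiple of 60 degrees (-60, 0, 60, 120), and it starts at one of the first three.
- disc (a point): Centre of the turntable's plywood disc, on its top, z = 20 mm (2 mm below the deck); disc 300 mm across. A drum of 62 mm radius stands on it, top at z = 60 mm; six radial dividers (6 mm thick, radius 60 to 140 mm, top at z = 55 mm) part six open-fronted pockets. Three have one, two or three flat black dots at the mouth, in clockwise order from above; the rest are bare spares.
- wheel (a point): Centre of the turntable's hand wheel, on the axis at z = 135 mm: six bare level steel arms, 12 mm thick, reaching out to radius 76 mm, one straight above each divider (30 degrees either side of each pocket's middle), around a black hub of 20 mm radius, z 122 to 148 mm. A few newtons sideways on an arm turn it.
- pocket1 (a point): Middle of the one-dot pocket's floor, 96 mm from the turntable's axis, z = 20 mm; its frame turns with the turntable.
- pocket2 (a point): Middle of the two-dot pocket's floor, 96 mm from the axis.
- pocket3 (a point): Middle of the three-dot pocket's floor, 96 mm from the axis.
- knight: Grey standing man with round shield and upright spear, on a round wooden plinth 60 mm across and 20 mm thick; 70 mm tall in all, about 160 g. Origin: centre of the plinth's underside; z up.
- dragon: Grey crouching dragon with two raised wings, upright neck and curled tail, on the same plinth (60 mm across, 20 mm thick); 65 mm tall in all. Origin: centre of the plinth's underside; z up.
- tower: Grey round castle tower with battlements, 42 mm across, on the same plinth (60 mm across, 20 mm thick); 68 mm tall in all. Origin: centre of the plinth's underside; z up.
- dropper: Bystander: slim closed bottle, 34 mm across, 85 mm tall, standing on the desk. Origin: centre of its underside.
- jar: Bystander: closed glass jar, 60 mm across, 75 mm tall. Origin: centre of its underside.
- water: Bystander: open clear cup, 80 mm across, 80 mm tall. Origin: centre of its underside.
Things that resemble listed ones, but are neither listed nor needed, are in the scene too. What is shaped like the tower but green is not meant.

How it is judged:
By the outcome, as a careful person would: the job done as asked, in the order asked, and still so for the second after the job is handed in, with the robot touching nothing.
It also fails if it takes over 72 s, if anything falls off the work surface, if the arm or the gripper's body presses on something with over 40 N, if the wrist force passes 120 N, or if a joint passes its speed limit or range.

## Working session

There is one attempt and no reset: what is moved stays moved. The work goes in short steps, each a Python script; the robot and the scene stay as the last script left them, time stands still between calls to the robot, and variables do not carry over. Pictures are saved under pics/ and viewed, at most 10 in all, crops included, and the job is handed in when it is done.

```bash
mkdir -p pics; python3 - <<'E'
from rig import manip
import cv2,pickle,numpy as np
for n in("scene","top"):
    c=manip.camera(n);pickle.dump(c,open(n+'.pkl','wb'))
    cv2.imwrite(f'pics/{n}0.png',cv2.resize(c["image"][:,:,::-1],(800,600),interpolation=cv2.INTER_CUBIC))
    print(n,c['fx'],c['cx'],c['cy'],c['k1'],np.round(c['cam_to_world'],3).tolist())
print(manip.get_time())
E
```

```text
scene 488.73082458740987 259.86326822626654 189.17198857250648 -0.025451397258079145 [[0.819, 0.415, -0.397, 1.281], [0.574, -0.617, 0.539, -0.831], [-0.021, -0.669, -0.743, 1.31], [0.0, 0.0, 0.0, 1.0]]
top 424.3966593130498 249.06643689182954 191.1526362259662 -0.13511231676287408 [[-0.013, -0.989, 0.145, 0.425], [-1.0, 0.013, -0.001, 0.037], [-0.001, -0.145, -0.99, 1.467], [0.0, 0.0, 0.0, 1.0]]
0.1
```

View pics/scene0.png

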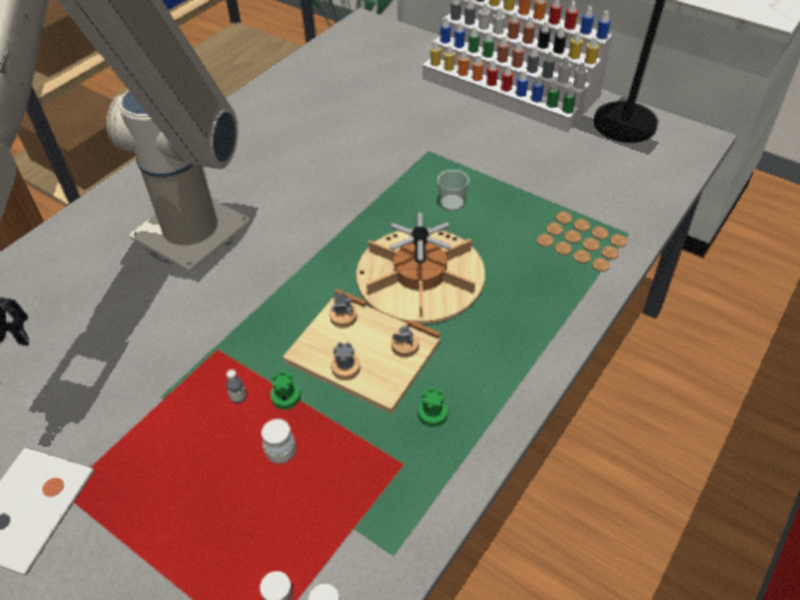

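View pics/top0.png

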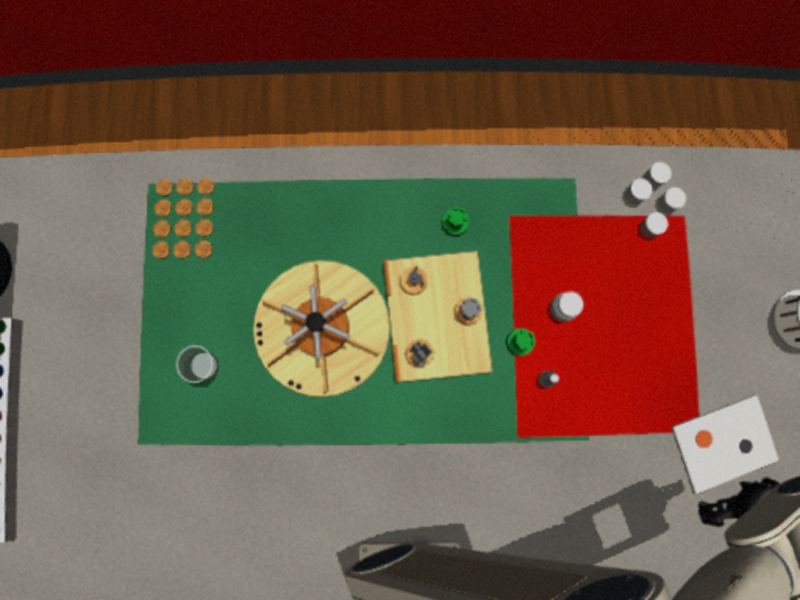

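The scene view shows the turntable at about (420,270) of 800x600, the deck at (360,350), and three grey miniatures at (343,310), (404,340) and (345,358). In the top view the turntable is at (320,328) and the dots are at (357,379) for one, (295,385) for two and (259,332) for three. The gate is on the right at (390,322), so the turntable starts at -60°.

```bash
python3 - <<'E'
import cv2,pickle,numpy as np
t=pickle.load(open('top.pkl','rb'))['image'];s=pickle.load(open('scene.pkl','rb'))['image']
# top crop x155-320,y160-260 ; scene crop x175-315,y130-265
a=cv2.resize(t[160:260,155:320,::-1],None,fx=4.8,fy=4.8,interpolation=cv2.INTER_CUBIC)
b=cv2.resize(s[130:265,175:315,::-1],None,fx=4.4,fy=4.4,interpolation=cv2.INTER_CUBIC)
cv2.imwrite('pics/a.png',a);cv2.imwrite('pics/b.png',b);print(a.shape,b.shape)
E
```

```text
(480, 792, 3) (594, 616, 3)
```

View pics/a.png

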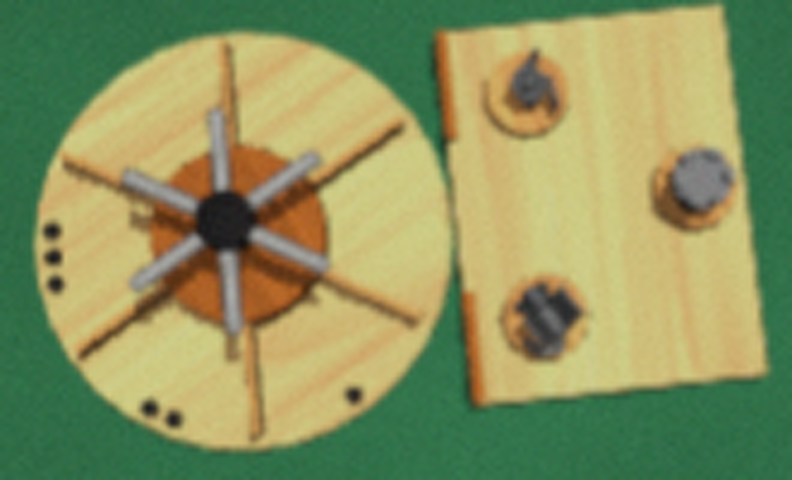

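View pics/b.png

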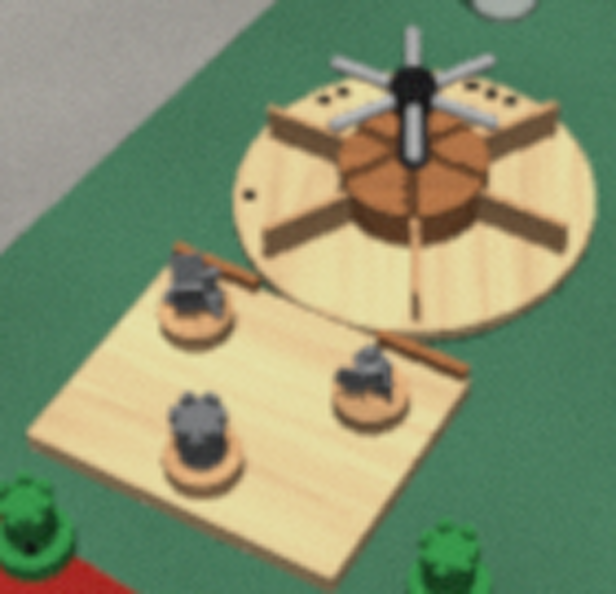

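The top crop shows the knight at (525,95), the dragon at (545,318), and the tower at (693,190). The deck corners are at (722,7) and (768,373), and the hub is at (225,220). The scene crop agrees: knight (370,392), dragon (195,315), tower (203,460), and deck corners at (30,432) and (332,585).

```bash
cat > h.py <<'E'
import cv2,pickle,numpy as np
from scipy.optimize import least_squares
from scipy.spatial.transform import Rotation as R
def proj(c,P,T=None):
    T=np.linalg.inv(c['cam_to_world'] if T is None else T);P=np.atleast_2d(P)
    q=P@T[:3,:3].T+T[:3,3];s=q[:,:2]/q[:,2:];s=s*(1+c['k1']*(s**2).sum(1,keepdims=True))
    return s*[c['fx'],c['fy']]+[c['cx'],c['cy']]
def ray(c,uv,T=None):
    T=c['cam_to_world'] if T is None else T
    d=(np.array(uv,float)-[c['cx'],c['cy']])/[c['fx'],c['fy']];s=d.copy()
    for _ in range(10): s=d/(1+c['k1']*(s@s))
    return T[:3,3],T[:3,:3]@np.r_[s,1]
def onz(c,uv,z,T=None):
    o,d=ray(c,uv,T);return o+d*(z-o[2])/d[2]
def tri(rs):
    A=np.zeros((3,3));b=np.zeros(3);
    for o,d in rs:
        d=d/np.linalg.norm(d);M=np.eye(3)-np.outer(d,d);A+=M;b+=M@o
    return np.linalg.solve(A,b)
E
python3 - <<'E'
from h import *
t=pickle.load(open('top.pkl','rb'));s=pickle.load(open('scene.pkl','rb'))
A=lambda x,y:((x+.5)/4.8-.5+155,(y+.5)/4.8-.5+160)
B=lambda x,y:((x+.5)/4.4-.5+175,(y+.5)/4.4-.5+130)
for n,a,b in [('c++',(722,7),(332,585)),('c--',(768,373),(30,432)),('hub',(225,220),(413,80)),('kn',(525,93),(370,390)),('dr',(545,318),(195,312)),('to',(692,190),(203,455)),('dot1',(354,396),(249,195)),('dot3m',(53,258),(491,93))]:
    print(n,np.round(tri([ray(t,A(*a)),ray(s,B(*b))]),4),np.round(onz(t,A(*a),.042),4),np.round(onz(s,B(*b),.042),4))
obs=[((135,-362,22),(722,7),(332,585)),((-135,-362,22),(768,373),(30,432)),((135,-160,36),(437,32),(468,370)),((-135,-160,36),None,(176,245)),((0,0,148),(225,220),(413,78)),((55,-156,36),(455,138),(378,335)),((-55,-156,36),(469,292),(258,285))]
def f(p):
    r=[]
    for P,a,b in obs:
        P=np.array(P)/1000;c,sn=np.cos(p[2]),np.sin(p[2])
        W=[p[0]+c*P[0]-sn*P[1],p[1]+sn*P[0]+c*P[1],P[2]]
        if a: r+=list((proj(t,W)[0]-A(*a)))
        if b: r+=list((proj(s,W)[0]-B(*b)))
    return np.array(r)
q=least_squares(f,[.42,.25,0],loss='soft_l1');print(q.x,np.round(f(q.x),1))
E
```

```text
c++ [ 0.7418 -0.1616  0.0124] [ 0.7357 -0.1572  0.042 ] [ 0.7538 -0.1773  0.042 ]
c-- [ 0.4753 -0.1843  0.021 ] [ 0.4742 -0.1814  0.042 ] [ 0.4888 -0.1945  0.042 ]
hub [0.5748 0.1863 0.1479] [0.5868 0.1982 0.042 ] [0.5105 0.2789 0.042 ]
kn [ 0.6745 -0.016   0.0379] [ 0.6749 -0.0148  0.042 ] [ 0.6755 -0.0198  0.042 ]
dr [ 0.5145 -0.0273  0.0348] [ 0.515 -0.026  0.042] [ 0.5179 -0.0328  0.042 ]
to [ 0.6045 -0.1332  0.0329] [ 0.6039 -0.1316  0.042 ] [ 0.6088 -0.1387  0.042 ]
dot1 [0.4623 0.1085 0.0191] [0.4623 0.108  0.042 ] [0.4763 0.0913 0.042 ]
dot3m [0.5627 0.324  0.019 ] [0.5612 0.3202 0.042 ] [0.5749 0.3026 0.042 ]
[0.57494577 0.18712236 0.09240811] [ 0.2 -0.8  0.4 -1.8  0.4  0.3 -0.8 -0.1  2.  -0.9 -0.1  0.4 -1.   0.3
 -0.3 -0.   0.2  0.3 -0.5  0.   0.3 -1.2  0.  -0.   0.1 -1.4]
```

```bash
cat >> h.py <<'E'
from rig import manip
S=np.array([.575,.187]);Y=.0924
def w(x,y): # station mm -> world m
    c,s=np.cos(Y),np.sin(Y);return S+np.array([c*x-s*y,s*x+c*y])/1000
def st(p):
    d=(np.array(p[:2])-S)*1000;c,s=np.cos(Y),np.sin(Y);return np.array([c*d[0]+s*d[1],-s*d[0]+c*d[1]])
def ori(a,deg=True): # tool x along station angle a (deg), tool z down
    a=np.radians(a)+Y
    return R.from_matrix(np.array([[np.cos(a),np.sin(a),0],[np.sin(a),-np.cos(a),0],[0,0,-1]])).as_rotvec()
def wristT(c,pos,rv):
    T=np.eye(4);T[:3,:3]=R.from_rotvec(rv).as_matrix();T[:3,3]=pos;return T@c['mount']
E
python3 - <<'E'
from h import *
print(R.from_rotvec(manip.get_ee_rot()).as_matrix().round(2).tolist())
c=manip.camera('wrist');print(c['mount'].round(3).tolist(),c['fx'])
for pt,z in [((-110,-30),.047),((0,-300),.047),((0,-127),.047),((130,-211),.047),((-130,-211),.047),((0,-62),.15),((-54,-31),.15)]:
    for a in range(0,360,45):
        q=manip.solve_ik(np.r_[w(*pt),z],ori(a));print(pt,a,None if q is None else np.round(q,1).tolist()) if a%90==0 else 0
manip.move_to(np.r_[w(0,-290),.38],ori(90))
p,rv=manip.get_position(),manip.get_ee_rot();c=manip.camera('wrist')
c['T']=wristT(c,p,rv);pickle.dump(c,open('w1.pkl','wb'));im=c['image'][:,:,::-1].copy()
for x,y in [(80,-211),(-80,-208),(0,-322)]:
  for z in(.022,.042):
    th=np.linspace(0,6.28,60);P=np.array([np.r_[w(x+30*np.cos(t),y+30*np.sin(t)),z] for t in th])
    cv2.polylines(im,[proj(c,P,c['T']).round().astype(int)],True,(0,0,255) if z>.03 else (255,0,0),1)
P=np.array([np.r_[w(x,y),.022] for x,y in[(-135,-362),(135,-362),(135,-152),(-135,-152)]])
cv2.polylines(im,[proj(c,P,c['T']).round().astype(int)],True,(255,0,255),1)
cv2.imwrite('pics/w1.png',cv2.resize(im,(800,600),interpolation=cv2.INTER_CUBIC));print(manip.get_time())
E
```

```text
[[0.93, 0.36, -0.0], [0.36, -0.93, 0.0], [0.0, -0.0, -1.0]]
[[-0.002, -0.951, -0.31, 0.08], [1.0, -0.002, -0.0, 0.001], [-0.0, -0.31, 0.951, -0.119], [0.0, 0.0, 0.0, 1.0]] 292.2500322095015
(-110, -30) 0 [0.3, 0.6, 2.0, -0.0, 0.5, 1.8]
(-110, -30) 90 [0.3, 0.6, 2.0, -0.0, 0.5, 0.2]
(-110, -30) 180 [0.3, 0.6, 2.0, -0.0, 0.5, -1.4]
(-110, -30) 270 None
(0, -300) 0 [-0.2, 0.7, 1.7, -0.0, 0.7, 1.3]
(0, -300) 90 [-0.2, 0.7, 1.7, -0.0, 0.7, -0.3]
(0, -300) 180 [-0.2, 0.7, 1.7, -0.0, 0.7, -1.9]
(0, -300) 270 None
(0, -127) 0 [0.1, 0.7, 1.8, -0.0, 0.7, 1.6]
(0, -127) 90 [0.1, 0.7, 1.8, -0.0, 0.7, -0.0]
(0, -127) 180 [0.1, 0.7, 1.8, -0.0, 0.7, -1.6]
(0, -127) 270 None
(130, -211) 0 [-0.0, 0.8, 1.5, -0.0, 0.9, 1.4]
(130, -211) 90 [-0.0, 0.8, 1.5, -0.0, 0.9, -0.1]
(130, -211) 180 [-0.0, 0.8, 1.5, -0.0, 0.9, -1.7]
(130, -211) 270 None
(-130, -211) 0 [-0.1, 0.6, 2.1, -0.0, 0.5, 1.4]
(-130, -211) 90 [-0.1, 0.6, 2.1, -0.0, 0.5, -0.2]
(-130, -211) 180 [-0.1, 0.6, 2.1, -0.0, 0.5, -1.8]
(-130, -211) 270 None
(0, -62) 0 [0.2, 0.5, 1.8, -0.0, 0.9, 1.7]
(0, -62) 90 [0.2, 0.5, 1.8, -0.0, 0.9, 0.1]
(0, -62) 180 [0.2, 0.5, 1.8, -0.0, 0.9, -1.5]
(0, -62) 270 None
(-54, -31) 0 [0.3, 0.5, 1.9, -0.0, 0.8, 1.7]
(-54, -31) 90 [0.3, 0.5, 1.9, -0.0, 0.8, 0.2]
(-54, -31) 180 [0.3, 0.5, 1.9, -0.0, 0.8, -1.4]
(-54, -31) 270 None
2.4417
```

View pics/w1.png

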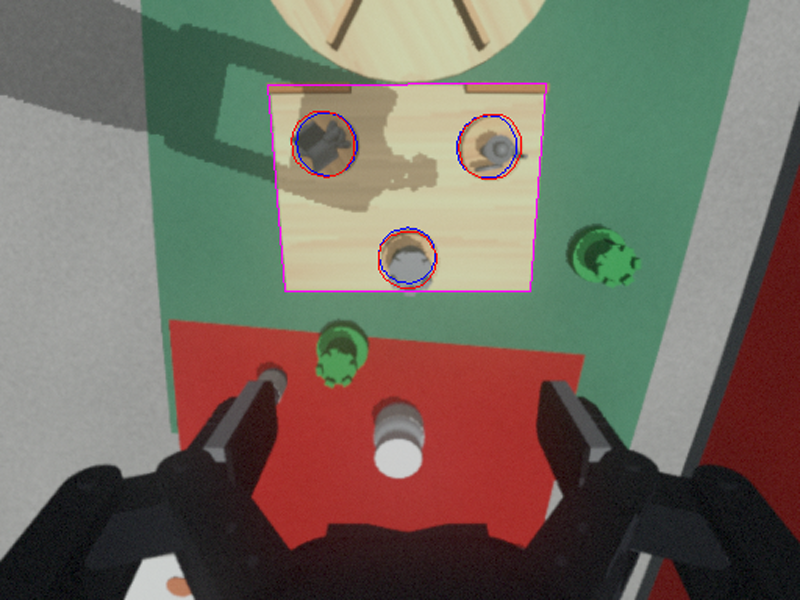

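The overlay from the third view fits the deck, the plinths and the station. The right miniature at (490,145) is the knight, with helmet, shield and spear. The left one at (325,145) is the dragon, and the tower is at (408,258). I'll turn the wheel first.

```bash
cat >> h.py <<'E'
def u(d): return np.array([np.cos(np.radians(d)),np.sin(np.radians(d))])
def wheel(a0=-120,n=60,z=.148):
    P=lambda ph,off:64*u(ph)-off*u(ph+90)
    manip.command_gripper(0.0)
    manip.move_to(np.r_[w(*P(a0,32)),.19],ori(a0+90))
    manip.servo_line(np.r_[w(*P(a0,32)),z],rate=.12)
    for ph in np.linspace(a0,a0+n,5):
        manip.servo_line(np.r_[w(*P(ph,17)),z],ori(ph+90),rate=.10)
    print('wheel F',manip.get_contact_force().round(1))
    manip.servo_line(np.r_[w(*P(a0+n,30)),z],rate=.12)
    manip.servo_line(np.r_[w(*P(a0+n,30)),.20],rate=.2)
    print('t',manip.get_time())
def snap(n,name):
    c=manip.camera(name);pickle.dump(c,open(n+'.pkl','wb'));return c
E
python3 - <<'E'
from h import *
manip.move_to(np.r_[w(-80,-80),.26],ori(-30))
wheel()
c=snap('t1','top')
cv2.imwrite('pics/t1.png',cv2.resize(c['image'][150:270,150:330,::-1],None,fx=4.4,fy=4.4,interpolation=cv2.INTER_CUBIC))
E
```

```text
wheel F [-0.2  0.5 -0. ]
t 8.8333
```

View pics/t1.png

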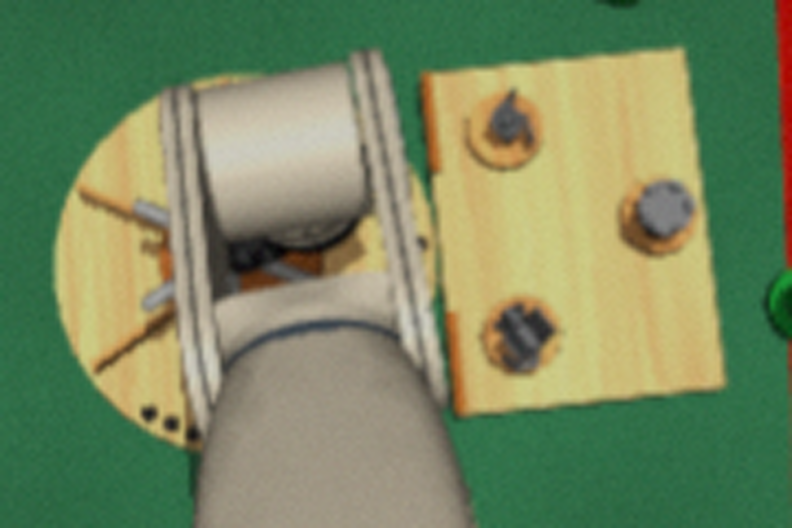

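The top view shows the turntable moved one click: the one-dot mark is at the gate (422,242), and the three dots are at lower left (170,425). Next I'll push the knight with a two-finger cradle.

```bash
cat >> h.py <<'E'
def tilt(t=18): # tool x along station +y, fingers pointing forward-down
    r=R.from_rotvec(ori(90)); return (r*R.from_rotvec([0,np.radians(-t),0])).as_rotvec()
def slide(p,q,z=.0475):
    "push plinth centre from p to q (station mm), tool upright"
    p,q=np.array(p,float),np.array(q,float);d=(q-p)/np.linalg.norm(q-p);o=ori(np.degrees(np.arctan2(d[1],d[0])))
    s=p-d*(33.4+14)
    manip.command_gripper(.04)
    manip.move_to(np.r_[w(*s),.14],o)
    manip.servo_line(np.r_[w(*s),z],rate=.15)
    manip.servo_line(np.r_[w(*(q-d*33.4)),z],rate=.1)
    print('slide F',manip.get_contact_force().round(1))
    manip.servo_line(np.r_[w(*(q-d*48)),z],rate=.15)
    manip.servo_line(np.r_[w(*(q-d*48)),.14],rate=.25)
def load(p,yend=-94,z=.049,gap=12):
    o=tilt();x,y=p
    assert abs(R.from_rotvec(o).as_matrix()[2,2]+np.cos(np.radians(18)))<1e-6
    manip.command_gripper(.04)
    manip.move_to(np.r_[w(x,y-39.2-gap),.14],o)
    manip.servo_line(np.r_[w(x,y-39.2-gap),z],rate=.15)
    manip.servo_line(np.r_[w(0,-170-39.2),z],rate=.1)
    manip.servo_line(np.r_[w(0,yend-6-39.2),z],rate=.12)
    for yy in np.arange(yend-5,yend+2,1.):
        manip.servo_line(np.r_[w(0,yy-39.2),z],rate=.04)
        f=manip.get_contact_force();print(yy,f.round(1))
        if np.linalg.norm(f[:2])>6: break
    manip.servo_line(np.r_[w(0,-240),z],rate=.15)
    manip.servo_line(np.r_[w(0,-240),.15],rate=.25)
    print('t',manip.get_time())
E
python3 - <<'E'
from h import *
M=R.from_rotvec(tilt()).as_matrix();print('tool z',M[:,2].round(2))
assert M[1,2]>0
slide((80,-211),(0,-190));print(manip.get_time())
c=manip.camera('scene')
cv2.imwrite('pics/s2.png',cv2.resize(c['image'][125:265,165:325,::-1],None,fx=4.2,fy=4.2,interpolation=cv2.INTER_CUBIC))
E
```

```text
tool z [ 0.03 -0.31 -0.95]Traceback (most recent call last):
  File "<stdin>", line 3, in <module>
AssertionError
```

Tilt sign is wrong, so I'll flip it.

```bash
sed -i 's/np.radians(-t)/np.radians(t)/' h.py
python3 - <<'E'
from h import *
M=R.from_rotvec(tilt()).as_matrix();print('tool z',M[:,2].round(2))
assert M[1,2]>0
slide((80,-211),(0,-190));print(manip.get_time())
c=manip.camera('scene')
cv2.imwrite('pics/s2.png',cv2.resize(c['image'][125:265,165:325,::-1],None,fx=4.2,fy=4.2,interpolation=cv2.INTER_CUBIC))
E
```

```text
tool z [-0.03  0.31 -0.95]
slide F [-0.4 -0.2 -1. ]
14.2083
```

View pics/s2.png

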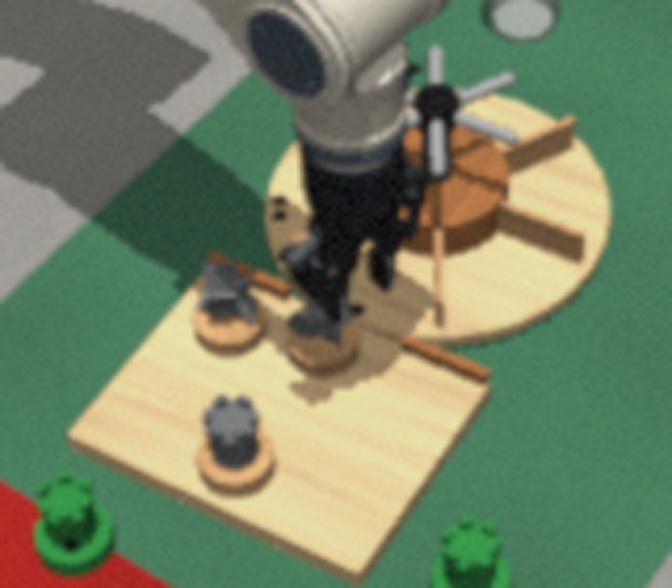

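The knight's plinth is now at (322,343) in front of the gate, upright, with the dragon and tower undisturbed. I'll check its position numerically, then load it.

```bash
python3 - <<'E'
from h import *
c=pickle.load(open('scene.pkl','rb'))
p=st(onz(c,(165+322.5/4.2-.5,125+342/4.2-.5),.040));print(p)
assert abs(p[0])<12 and abs(p[1]+190)<12
load((0,-190))
EOF
E
python3 - <<'E'
from h import *
c=manip.camera('scene')
cv2.imwrite('pics/s3.png',cv2.resize(c['image'][125:265,165:325,::-1],None,fx=4.2,fy=4.2,interpolation=cv2.INTER_CUBIC))
E
```

```text
[   1.69905753 -195.98459406]
-99.0 [ 0.6 -0.4  0.4]
-98.0 [ 0.2 -1.1  0.9]
-97.0 [-0.3 -0.8 -0. ]
-96.0 [-0.4  0.4 -0.7]
-95.0 [ 0.3 -0.4  0.2]
-94.0 [ 1.5 -0.7 -0.5]
-93.0 [ 0.1 -0.5  0. ]
t 20.45Traceback (most recent call last):
  File "<stdin>", line 6, in <module>
NameError: name 'EOF' is not defined
```

View pics/s3.png

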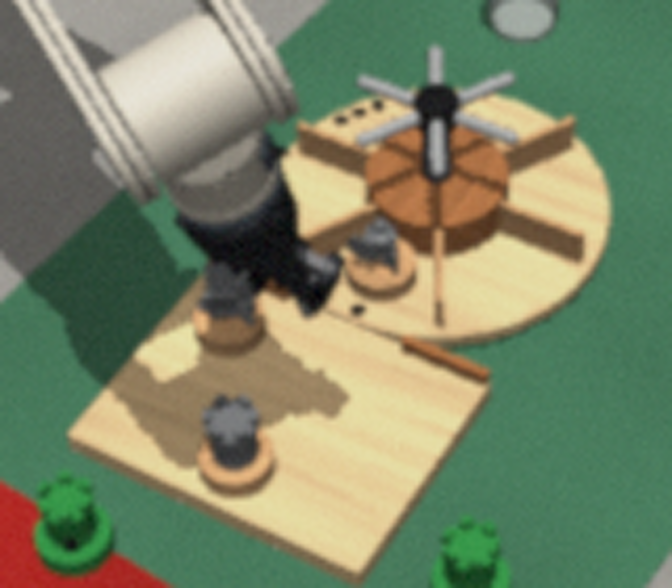

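The knight stands upright in the one-dot pocket with its plinth at (380,262), and the dot is visible in front at (358,310). I'll measure how far home it is.

```bash
python3 - <<'E'
from h import *
c=pickle.load(open('scene.pkl','rb'))
g=lambda x,y:(165+(x+.5)/4.2-.5,125+(y+.5)/4.2-.5)
for q in [(380,262),(380,265)]: print(st(onz(c,g(*q),.040)))
# plinth-top ellipse extremes for centre at y=-94
for y in(-92,-96,-100):
    th=np.linspace(0,6.28,73);uv=proj(c,[np.r_[w(30*np.cos(t),y+30*np.sin(t)),.040] for t in th])
    uv=(uv+.5-[165,125])*4.2-.5;print(y,uv.min(0).round(),uv.max(0).round(),'bottom',((proj(c,[np.r_[w(30*np.cos(t),y+30*np.sin(t)),.020] for t in th])+.5-[165,125])*4.2-.5).max(0).round())
E
```

```text
[ -0.69326695 -98.35507736]
[   1.00487433 -101.28243876]
-92 [349. 231.] [420. 284.] bottom [421. 300.]
-96 [346. 234.] [418. 287.] bottom [418. 303.]
-100 [344. 237.] [416. 290.] bottom [416. 306.]
```

```bash
python3 - <<'E'
from h import *
manip.move_to(np.r_[w(-80,-80),.25],ori(-30))
wheel()
slide((-80,-208),(0,-190));print(manip.get_time())
c=manip.camera('scene')
cv2.imwrite('pics/s4.png',cv2.resize(c['image'][125:265,165:325,::-1],None,fx=4.2,fy=4.2,interpolation=cv2.INTER_CUBIC))
E
```

```text
wheel F [ 0.4 -0.9 -0.4]
t 26.7833
slide F [-0.1  1.2 -0.4]
30.7333
```

View pics/s4.png

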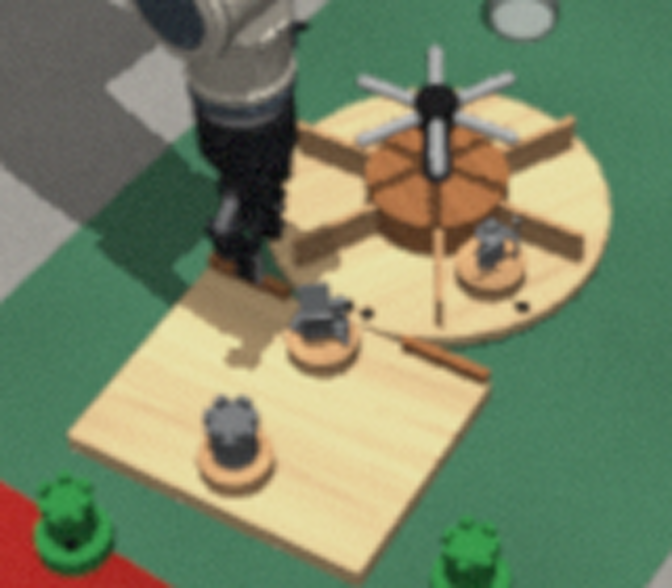

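The two-dot pocket is at the gate, with a dot at (367,313). The dragon is ready at (322,345), and the knight is still upright in its pocket at (490,270). I'll load the dragon, click the wheel round, and check the clearance behind the tower.

```bash
python3 - <<'E'
from h import *
load((0,-190),yend=-92.5)
manip.move_to(np.r_[w(-80,-80),.25],ori(-30))
wheel()
c=snap('t5','top');im=c['image']
for nm,T in(('t5',c),('top',pickle.load(open('top.pkl','rb')))):
    hsv=cv2.cvtColor(T['image'],cv2.COLOR_RGB2HSV)
    m=cv2.inRange(hsv,(50,200,80),(70,255,255))
    n,l,s,ce=cv2.connectedComponentsWithStats(m)
    for i in range(1,n):
        if s[i,4]>60: print(nm,s[i].tolist(),st(onz(T,ce[i],.02)).round(),st(onz(T,ce[i],.06)).round())
E
```

```text
-97.5 [ 0.  -0.  -0.4]
-96.5 [ 0.2 -0.2  1. ]
-95.5 [ 0.2 -0.6  0.4]
-94.5 [ 0.5 -0.4 -1.1]
-93.5 [ 0.7 -1.2 -0.3]
-92.5 [ 0.7 -0.8 -0.7]
-91.5 [ 0.5 -1.   0.1]
t 37.6917
wheel F [-0.7 -0.2  0.2]
t 43.975
t5 [283, 133, 17, 17, 168] [ 211. -324.] [ 201. -319.]
t5 [325, 212, 16, 14, 131] [ -74. -433.] [ -76. -425.]
top [283, 132, 17, 18, 169] [ 211. -324.] [ 200. -319.]
top [325, 212, 16, 15, 137] [ -74. -433.] [ -76. -425.]
```

```bash
python3 - <<'E'
from h import *
load((0,-322),yend=-92.5)
manip.move_to(np.r_[w(-120,-330),.30],ori(90))
c=snap('s6','scene');t=snap('t6','top');print(manip.get_time())
a=cv2.resize(c['image'][130:225,230:325,::-1],(400,400),interpolation=cv2.INTER_CUBIC)
b=cv2.resize(t['image'][160:260,155:255,::-1],(400,400),interpolation=cv2.INTER_CUBIC)
cv2.imwrite('pics/f.png',np.hstack([a,b]))
E
```

```text
-97.5 [-1.3 -0.8 -0.1]
-96.5 [1.5 0.3 0.2]
-95.5 [ 0.5 -1.8 -0.4]
-94.5 [-0.9 -0.5  0.1]
-93.5 [-0.  -0.8 -0.5]
-92.5 [ 0.4 -0.6 -0.4]
-91.5 [ 0.5 -0.9 -0.1]
t 52.5583
53.5167
```

View pics/f.png

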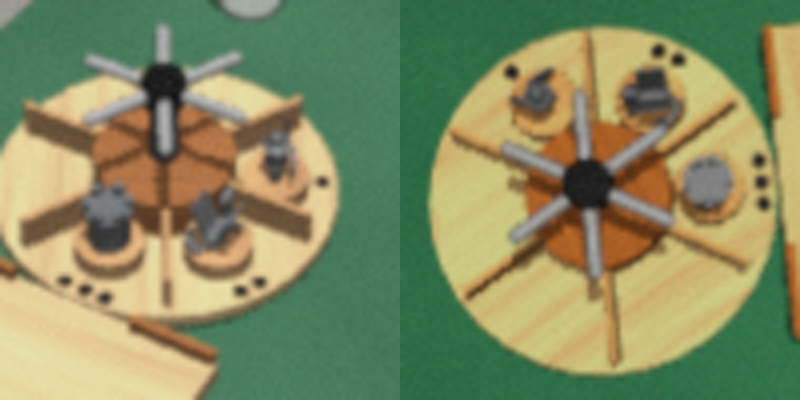

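All three stand upright in their pockets: tower at the gate with three dots (710,188), dragon with two dots (650,97), knight with one dot (541,102). I'll check the radii before handing in.

```bash
python3 - <<'E'
from h import *
t=pickle.load(open('t6.pkl','rb'));s=pickle.load(open('s6.pkl','rb'))
g=lambda x,y:(155+(x-400+.5)/4-.5,160+(y+.5)/4-.5)
k=400/95;f=lambda x,y:(230+(x+.5)/k-.5,130+(y+.5)/k-.5)
for n,q,e in[('kn',(541,102),(277,182)),('dr',(651,98),(219,248)),('to',(710,188),(109,248))]:
    for p in(st(onz(t,g(*q),.035)),st(onz(s,f(*e),.034))):
        print(n,p.round(1),np.hypot(*p).round(1),np.degrees(np.arctan2(p[1],p[0])).round(1))
for n,z in(('disc',.02),): print(st(onz(t,g(603,201),z)).round(1))
E
```

```text
kn [87.6 44.3] 98.1 26.8
kn [89.7 36.1] 96.7 21.9
dr [ 81.1 -50. ] 95.2 -31.7
dr [ 81.9 -55.2] 98.8 -34.0
to [ -1.2 -92.6] 92.6 -90.8
to [  1.3 -99.3] 99.3 -89.2
[-1.1  0.4]
```

```bash
python3 -c "
from rig import manip
print(manip.get_time(),manip.sign_off())"
```

```text
the job is handed in; nothing more can be done
53.5167 None
```

I slid the knight, dragon and tower in order into the one-, two- and three-dot pockets, upright and about 92–99 mm from the axis (touching the drum would be 92), and handed the job in at 53.5 s of the 72 s limit; no verdict came back.

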